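# Unsnap the terminal cover of a model railway junction box

## Task

Press the yellow snap tab on the grey junction box fully in so that the blue terminal cover pops free, then push the cover by its rib all the way off its seat so that it lies flat on the pale landing at the other end of the box. Only press and push: do not lift or tip the cover or push it off the box, and leave the coaches, paint pot and other things where they are. Finish with the hand clear of everything.

Things in the scene. Friction and masses are not known exactly. Their poses are not given: they have to be found in the camera images.
- junction_box: Grey wiring box fixed to the table, 160 (its x) by 250 mm (its y), flat deck 36 mm high. Origin on the table, deck spans x -80..80, y -135..115. Cover's seat: x -25..65, y -110..-30; the cover slides towards +y to the landing. Guides 11 mm above the deck hold the cover's edges down at x -33..-21 and 61..73, y -120..-60; rear wall 14 mm high at y -135..-123.
- landing (a point): Middle of the pale flat landing on the box's deck, level with the seat, at (20, 45, 36) mm in the box's frame, same axes. The landing spans 94 mm (x) by 131 mm (y, from -24 to 107 in the box's frame); a 6 mm high kerb closes its +y end.
- cover: Blue terminal cover, loose, about 60 g: plate 90 (x) by 80 (y) by 6 mm. Origin mid-underside, axes as the box's; seated at (20, -70, 36) mm in the box's frame. An ear at its -x edge is blocked by the tab's catch. When the tab is pressed in, a spring pops the cover about 20 mm towards +y, past the catch; from there it slides freely (about 1 N).
- cover_rib (a point): Middle of the top edge of the push rib standing across the blue cover: 50 mm long (cover's x), 6 mm thick (y), rising 14 mm above the plate's upper face. It lies 15 mm towards +y from the cover's origin and 20 mm above its underside. Push on its -y face, towards +y.
- tab_top (a point): Middle of the top face of the yellow snap tab, a 27 by 27 mm pad on the deck beside the cover at (-55.5, -29) mm in the box's frame. When out, its top is 60 mm above the table (24 mm above the deck); the point moves down with the tab. It is pressed straight down.
- snap_tab (a joint): Travel of the snap tab: 0 m out, 0.011 m pressed fully in (end stop). Spring: about 1.5 N to start, 5 N at the stop, plus up to 2 N of friction. The catch clears the cover at about 0.008 m; the tab springs back out when let go.
- coach_near: Red model coach with grey roof, 150 mm long (its x), 32 mm wide, 44 mm high, loose on the table beside the box's +x side. Origin under its middle. Bystander.
- coach_red: Another such red coach, loose on the table to one side. Origin under its middle. Bystander.
- coach_green: Such a coach in green, loose on the table to one side. Origin under its middle. Bystander.
- paint_pot: Small red paint pot, diameter 28 mm, 29 mm high, standing loose on the box's deck between the landing and the box's -x edge. Origin under its middle. Bystander.
- knife: Blue utility knife lying on the table, 148 mm long (x), 18 mm wide, 12 mm high. Origin underneath, mid-handle. Bystander.
- glasses_case: Black glasses case, 150 by 58 by 30 mm high. Origin under its middle. Bystander.
- glue: White glue bottle with orange cap, diameter 34 mm, 85 mm high. Origin under its middle. Bystander.
There are look-alikes about, which are no part of the job. Of the things like the cover, leave any that is orange; of the rest the smaller one is meant.

How it is judged (in metres and radians):
On the way, in this order (a step that is already met when the one before it is completed fails the run):
1. the snap tab is pressed in past the point where it frees the cover (value of joint snap_tab above 0.008 m), for 0.05 s.
2. the cover has left its seat for the landing (y of cover in the frame of junction_box above 0.013 m), for 0.1 s.
At the end, for the whole second after the job is handed in: The cover lies still and flat (within 0.08 rad, underside within 33 to 41 mm of the table's height) on the landing, its origin between y 13 and 85 mm and x -20 and 60 mm in the box's frame (wholly beyond the seat), and the tab has sprung back out (below 2 mm) (y of cover in the frame of junction_box between 0.013 and 0.085 m and x of cover in the frame of junction_box between -0.02 and 0.06 m and z of cover in the frame of junction_box between 0.033 and 0.041 m and angle between cover's own z axis and vertical below 0.08 rad and linear speed of cover below 0.01 m/s and value of joint snap_tab below 0.002 m); the robot touches nothing.
It fails at once if the cover is lifted or tipped (more than 12 mm or 0.2 rad) (z of cover in the frame of junction_box above 0.048 m or angle between cover's own z axis and vertical above 0.2 rad).
It fails at once if the cover is pushed off the box (z of cover in the frame of junction_box below 0.028 m).
It fails at once if a bystander is moved more than 20 mm or tipped over (distance of any of coach_near, coach_red, coach_green, paint_pot, knife, glasses_case, glue from where it was at the start of the episode above 0.02 m or angle between any of coach_near, coach_red, coach_green, paint_pot, knife, glasses_case, glue's own z axis and vertical above 0.4 rad).
It also fails if it takes over 42 s, if anything falls off the work surface, if the arm or the gripper's body presses on something with over 40 N, if the wrist force passes 120 N, or if a joint passes its speed limit or range.

## Robot

A 6-joint arm with a two-finger parallel gripper is mounted at the origin on the work surface. World frame = base frame: x ahead of the robot, y to its left, z up, the work surface at z = 0. Lengths are in m, angles in degrees, forces in N, time in s.
With the tool pointing down it reaches from about 0.35 to 0.775 m from the base axis. Payload 7.3 kg.
Tool frame: the origin (TCP) lies at the very end of the fingers, on their centre line; the grasp point (between the pads) lies robot.tcp_to_grasp behind it (robot.tcp_to_grasp is the distance from the TCP to the grasp point, in m); z points along the fingers, y is the direction in which the jaws open and shut (so a half turn about z gives the same grasp; the last joint's range is limited). The gripper opens to 92 mm and grips with 3 to 60 N. Pads are 19 mm wide; open, the fingers measure 130 mm over their backs; the gripper's body (75 mm by 190 mm) begins 47 mm behind the grasp point.
Start: joints at [65.776, 19.595, 87.324, -0, 73.075, -8.365], TCP at [0.143, 0.505, 0.227] pointing down, gripper open.
Joint ranges: [-145.02, 145.02], [-44.19, 115.74], [2.07, 154.8], [-57.11, 237.11], [16.16, 152.29], [-177.93, 177.93]. Speed limits (degrees/s): [147.25, 147.25, 180, 180, 180, 180].

## Interface

Orientations are given as a 3x3 rotation matrix whose columns are the frame's x, y, z axes.
In Python, from cell import robot gives the robot as it stands. The module is installed in compiled form; this text tells all that it offers. Calls block until the motion is done:
- robot.move_pose(position, orientation): joint-space move of the TCP to a pose.
- robot.servo_line(position, frame=None, max_speed=0.15): straight line of the TCP; frame=None keeps the orientation; max_speed is the mean speed in m/s.
- robot.movej(angles): joint-space move.
- robot.grip(opening, effort=None): finger opening in m; effort is the grip in N (None keeps the last); returns when the fingers have stopped.
- robot.wait(seconds).
- robot.solve_ik(position, orientation): joint angles nearest the present ones, or None.
- robot.state(): the state.
- robot.get_image(name): name is "scene" or "top"; returns the picture (480x640x3 uint8, red, green, blue); there is no depth.
- robot.camera_info(name): a dict with "fx", "fy", "cx", "cy" (pixels), "dist_coeffs" ([k1, k2, p1, p2, k3] as OpenCV has them; the pictures are not rectified), "rvec" (rotation vector, rad) and "tvec" (3), from world to camera coordinates, as OpenCV has them. Camera axes: x right, y down, z forward; pixel columns grow to the right and rows downward; lengths in m; the calibration is good to about 2 mm. A picture is of the moment at which its call begins. camera_info takes no time and is no camera call.
A pose or a line that the arm cannot do raises robot.Unreachable and nothing moves.
- robot.sign_off(): hands the job in, once; it reports no verdict.
The state is a dict: "t": time; "joint_positions": joint angles; "joint_velocities": joint speeds; "effort": joint torques, N m; "ee_pos": TCP position; "ee_rot": TCP orientation; "force": force on the tool from outside, world axes, zero at the start; "moment": the same for the moment, N m; "opening": finger opening in m.
Only numpy, scipy, OpenCV 4.12 (cv2) and the standard library are available. Lean on these libraries where they do the work, as an engineer would, in place of code of your own. Each camera call takes 0.05 s, during which the arm holds its last target. There are 200 camera calls.

## Working session

There is one attempt and no reset: what is moved stays moved. The work goes in short steps, each a Python script; the robot and the scene stay as the last script left them, time stands still between calls to the robot, and variables do not carry over. Pictures are saved under pics/ and viewed, about 8 in all and at most 12, crops included, and the job is handed in when it is done.

```bash
mkdir -p pics
python3 - <<'E'
from cell import robot
import cv2
for n in("scene","top"):
    cv2.imwrite(f"pics/{n}0.png",robot.get_image(n)[:,:,::-1]); print(robot.camera_info(n))
print(robot.tcp_to_grasp, robot.state()["t"])
E
```

```text
{'fx': 455.0089478840268, 'fy': 455.0089478840268, 'cx': 321.8807812145348, 'cy': 243.1462249554909, 'dist_coeffs': array([-0.09103569,  0.        ,  0.        ,  0.        ,  0.        ]), 'rvec': array([ 1.00904863,  2.53247829, -0.95503174]), 'tvec': array([ 0.39536093, -0.21842437,  1.19356325])}
{'fx': 579.6242559951396, 'fy': 579.6242559951396, 'cx': 324.0240293543146, 'cy': 233.28206879985794, 'dist_coeffs': array([-0.17212855,  0.        ,  0.        ,  0.        ,  0.        ]), 'rvec': array([ 2.16892559, -2.11675101,  0.20389118]), 'tvec': array([-0.0454978 ,  0.52424109,  1.23286476])}
0.0188 0.1
```

View pics/top0.png

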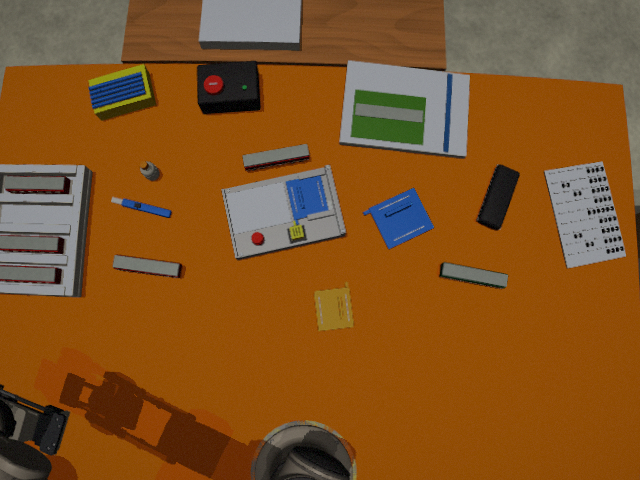

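View pics/scene0.png

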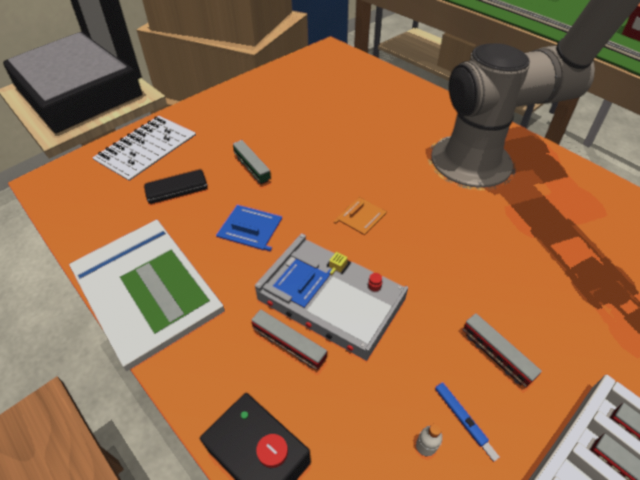

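The top view shows the box at (223–345, 168–257), its landing on the left, the tab at (297,232), the pot at (258,238), and the small blue cover at (310,198). The large blue look-alike is at (400,217). Box +y is roughly world +y. Next I'll measure with masks.

```bash
cat > h.py <<'E'
import cv2, numpy as np
from cell import robot
def ray(cam,px,z):
    c=robot.camera_info(cam); K=np.array([[c['fx'],0,c['cx']],[0,c['fy'],c['cy']],[0,0,1]])
    R,_=cv2.Rodrigues(c['rvec']); u=cv2.undistortPoints(np.array(px,float).reshape(-1,1,2),K,c['dist_coeffs'])[:,0]
    d=np.c_[u,np.ones(len(u))]@R; o=-R.T@c['tvec']
    return (o+d*((z-o[2])/d[:,2])[:,None])[:,:2]
def blobs(img,lo,hi,roi,amin=20):
    m=cv2.inRange(cv2.cvtColor(img,cv2.COLOR_RGB2HSV),np.array(lo),np.array(hi)); k=np.zeros_like(m)
    x0,y0,x1,y1=roi; k[y0:y1,x0:x1]=m[y0:y1,x0:x1]
    cs,_=cv2.findContours(k,cv2.RETR_EXTERNAL,cv2.CHAIN_APPROX_NONE)
    return sorted([c for c in cs if cv2.contourArea(c)>amin],key=cv2.contourArea)[::-1]
E
python3 - <<'E'
from h import *
out=[]
for n,roi in(("top",(215,135,350,262)),("scene",(245,225,415,375))):
    im=cv2.imread(f"pics/{n}0.png")[:,:,::-1].copy(); v=im.copy()
    for name,lo,hi,z in(("tab",(24,120,90),(34,255,255),.06),("landing",(0,0,190),(179,40,255),.036),("blue",(100,120,40),(125,255,255),.042),("pot",(0,180,120),(5,255,255),.065)):
        for c in blobs(im,lo,hi,roi,30)[:2]:
            r=cv2.minAreaRect(c); cv2.drawContours(v,[c],-1,(255,0,255),1)
            w=ray(n,cv2.boxPoints(r),z)
            print(n,name,cv2.contourArea(c),np.round(r[0],1),"ctr",w.mean(0).round(4),"sides",np.linalg.norm(np.diff(w,axis=0),axis=1).round(4),"ang",np.degrees(np.arctan2(*(w[1]-w[0])[::-1])).round(1))
    x0,y0,x1,y1=roi; out.append(cv2.resize(v[y0:y1,x0:x1],(400,400*(y1-y0)//(x1-x0)),interpolation=cv2.INTER_NEAREST)[:350])
h=min(o.shape[0] for o in out)
cv2.imwrite("pics/m.png",np.hstack([o[:h] for o in out])[:,:,::-1])
E
```

```text
top tab 138.5 [295.6 229.2] ctr [0.5301 0.0296] sides [0.0283 0.0369 0.0281] ang -77.0
top blue 1239.0 [307.2 198.8] ctr [0.6031 0.0065] sides [0.0793 0.1017 0.0782] ang -74.7
top pot 75.5 [257.  237.5] ctr [0.5087 0.1126] sides [0.0217 0.0197 0.0217] ang -88.5
scene tab 134.5 [338.3 259.4] ctr [0.5261 0.0299] sides [0.0277 0.0302 0.0272] ang -155.1
scene landing 2762.5 [348.8 307.9] ctr [0.5793 0.1114] sides [0.0987 0.142  0.0922] ang -157.3
scene blue 1341.0 [301.8 279.3] ctr [0.6012 0.005 ] sides [0.1048 0.0854 0.0993] ang -163.5
scene blue 485.5 [260.5 237. ] ctr [ 0.5916 -0.1381] sides [0.0677 0.0686 0.0646] ang 136.2
scene pot 87.5 [375.  279.5] ctr [0.5132 0.1156] sides [0.0192 0.0307 0.0187] ang 136.3
```

View pics/m.png

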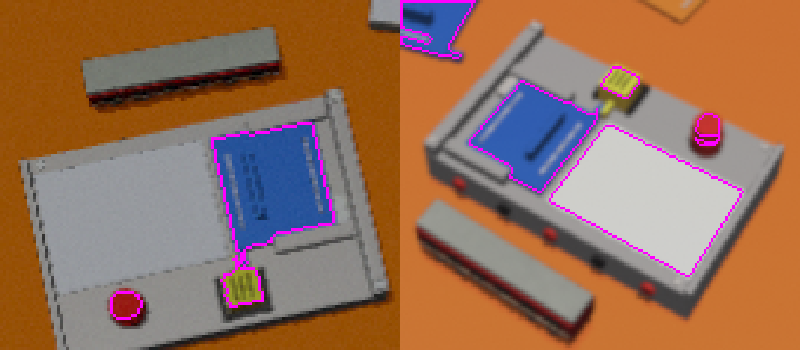

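Run:
```python
from h import *
L=np.array([[-27,-24],[-27,107],[67,107],[67,-24],[-55.5,-29]])/1e3
S=np.array([[607,125],[743,190],[690,276],[551,202],[620,81]],float); S[:,0]-=400; S=S/(400/170)+[245,225]
T=np.array([[222,262],[62,293],[38,172],[205,142],[243,287]])/(400/135)+[215,135]
def fit(W,l):
    a,b=l-l.mean(0),W-W.mean(0); U,_,V=np.linalg.svd(a.T@b); D=np.diag([1,np.linalg.det(U@V)]); R=(U@D@V).T
    t=W.mean(0)-R@l.mean(0); return R,t,((l@R.T+t-W)*1e3).round(1)
z=.036
for n,P in(("scene",S),("top",T)):
    W=np.r_[ray(n,P[:4],.036),ray(n,P[4:],.06)]
    R,t,e=fit(W,L); print(n,np.degrees(np.arctan2(R[1,0],R[0,0])).round(2),t.round(4),e.tolist(), "tab",(R@L[4]+t).round(4),W[4].round(4))
    if n=="scene": Ws=W
    else: R,t,e=fit(np.r_[Ws,W],np.r_[L,L]); a=np.arctan2(R[1,0],R[0,0]); print(np.degrees(a),t,e.tolist()); np.save("box.npy",[t[0],t[1],a])
for p in ([-55.5,-29],[20,-70],[20,0],[20,45]): print(p,(R@(np.array(p)/1e3)+t).round(4))
```

```text
scene 15.06 [0.5713 0.0711] [[-1.8, -2.3], [-2.3, 2.4], [1.2, 3.4], [3.6, -1.8], [-0.7, -1.7]] tab [0.5252 0.0287] [0.526  0.0304]
top 12.65 [0.5699 0.0677] [[1.9, -5.1], [-0.0, 3.6], [-0.9, 1.2], [1.1, -0.5], [-2.1, 0.8]] tab [0.5221 0.0273] [0.5242 0.0264]
13.842232610744688 [0.57059708 0.0694084 ] [[-3.1, -3.5], [-0.9, 1.8], [3.0, 0.9], [2.8, -5.0], [-2.3, -2.4], [3.2, -3.8], [-1.4, 4.2], [-2.7, 3.7], [2.0, 2.7], [-0.5, 1.5]]
[-55.5, -29] [0.5236 0.028 ]
[20, -70] [0.6068 0.0062]
[20, 0] [0.59   0.0742]
[20, 45] [0.5793 0.1179]
```

```bash
cat >> h.py <<'E'
bx,by,ba=np.load("box.npy"); c,s=np.cos(ba),np.sin(ba)
Rb=np.array([[c,-s],[s,c]])
def w(x,y,z): return np.r_[Rb@np.array([x,y])+[bx,by],z]
def orient():
    best=None
    for sg in(1,-1):
        Y=sg*np.r_[Rb[:,0],0]; Z=np.array([0,0,-1.]); M=np.c_[np.cross(Y,Z),Y,Z]
        q=robot.solve_ik(w(-.05,-.03,.13),M)
        if q is None: continue
        d=np.abs(np.array(q)-robot.state()["joint_positions"]).max()
        if best is None or d<best[0]: best=(d,M)
    return best[1]
E
python3 - <<'E'
from h import *
M=orient(); robot.grip(0.0)
tab=np.array([.5245,.0275])
robot.move_pose([*tab,.11],M); robot.servo_line([*tab,.066],max_speed=.08)
f0=robot.state()["force"]; print(robot.state()["t"],f0,robot.state()["ee_pos"])
for z in np.arange(.062,.0455,-.0015):
    robot.servo_line([*tab,z],max_speed=.03); st=robot.state()
    f=st["force"][2]-f0[2]; print(round(z,4),st["ee_pos"].round(4) if hasattr(st["ee_pos"],'round') else st["ee_pos"],np.round(f,1))
    if f>14: break
robot.wait(.15)
robot.servo_line([*tab,.09],max_speed=.1)
print(robot.state()["t"])
cv2.imwrite("pics/s1.png",cv2.resize(robot.get_image("scene")[200:380,220:430],None,fx=3,fy=3)[:,:,::-1])
E
```

```text
4.4667 [-0.35219897 -1.03938426 -0.36484626] [0.52475907 0.02757174 0.06618114]
0.062 [0.5245 0.0275 0.0621] 0.5
0.0605 [0.5245 0.0275 0.0605] 1.2
0.059 [0.5246 0.0275 0.0591] 1.4
0.0575 [0.5246 0.0275 0.0575] 2.1
0.056 [0.5246 0.0275 0.056 ] 2.9
0.0545 [0.5246 0.0275 0.0545] 2.8
0.053 [0.5246 0.0275 0.053 ] 4.1
0.0515 [0.5246 0.0275 0.0515] 4.2
0.05 [0.5246 0.0275 0.05  ] 4.7
0.0485 [0.5246 0.0275 0.0492] 10.7
0.047 [0.5247 0.0275 0.0489] 22.2
7.9833
```

View pics/s1.png

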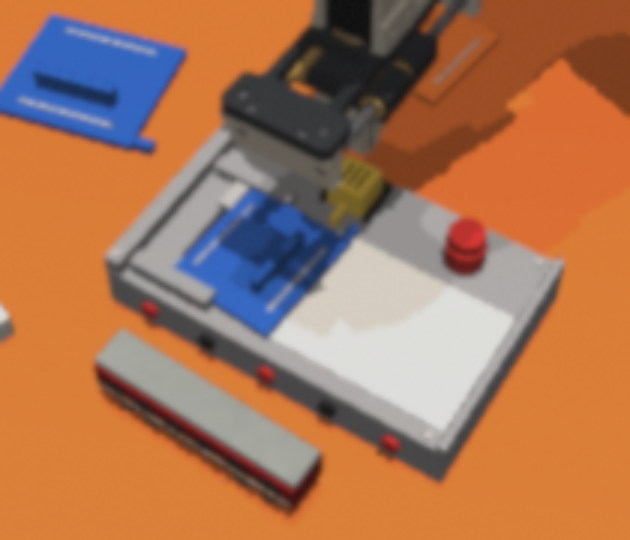

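The tab reached its stop (22 N at z 0.049). The cover popped: its front edge now overlaps the landing, at crop (270,335), and the rib is at (285,255). Next is the push.

Run:
```python
from h import *
robot.servo_line(w(.02,-.058,.09),max_speed=.1); robot.servo_line(w(.02,-.058,.065),max_speed=.08)
f0=np.array(robot.state()["force"])
for z in(.055,.050,.0475):
    robot.servo_line(w(.02,-.058,z),max_speed=.05); f=np.array(robot.state()["force"])-f0; print(z,f.round(1))
    if f[2]>3: print("contact"); robot.servo_line(w(.02,-.058,.065)); raise SystemExit
for y in np.arange(-.048,.0425,.01):
    robot.servo_line(w(.02,y,.0475),max_speed=.05); f=np.array(robot.state()["force"])-f0; print(y.round(3),f.round(1))
    if np.linalg.norm(f)>12: break
robot.wait(.2)
robot.servo_line(w(.02,y-.008,.0475),max_speed=.05); robot.servo_line(w(.02,y-.008,.15),max_speed=.1)
robot.servo_line(w(-.12,y-.1,.2),max_speed=.2)
print(robot.state()["t"])
a=robot.get_image("scene")[200:380,220:430]; b=robot.get_image("top")[130:265,210:360]
np.savez("s2",a=robot.get_image("scene"),b=robot.get_image("top"))
a=cv2.resize(a,(400,343)); b=cv2.resize(b,(381,343)); cv2.imwrite("pics/s2.png",np.hstack([a,b])[:,:,::-1])
```

```text
0.055 [ 0.3  0.3 -1.6]
0.05 [ 1.2  1.  -0.7]
0.0475 [ 0.3  0.4 -2.3]
-0.048 [ 1.4  0.7 -1.6]
-0.038 [-0.4  0.3 -0.8]
-0.028 [ 0.9  1.  -1. ]
-0.018 [-0.5  0.3 -1.3]
-0.008 [ 0.7  0.3 -1.2]
0.002 [ 0.8  0.3 -0.4]
0.012 [-0.2  1.2 -0.1]
0.022 [ 0.3  0.9 -1.7]
0.032 [ 0.7  0.  -1.7]
0.042 [ 0.2  0.5 -0.4]
16.5083
```

View pics/s2.png

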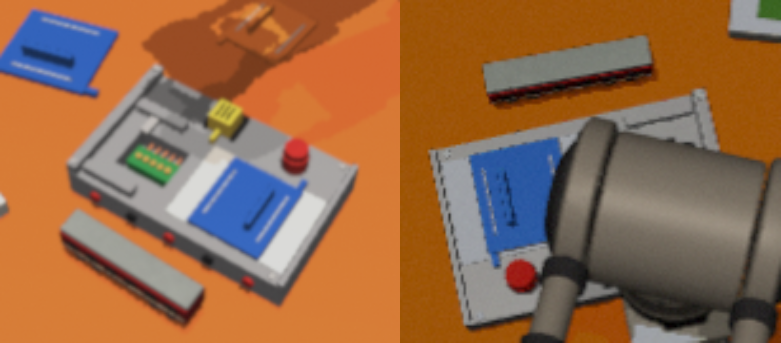

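The cover lies on the landing, with scene-crop corners at about (228,158), (301,188), (262,258) and (191,222). The tab is back out and the pot is in place. I'll check the numbers and hand in.

Run:
```python
from h import *
d=np.load("s2.npz"); P=np.array([[228,158],[301,188],[262,258],[191,222]])/(400/210)+[220,200]
W=ray("scene",P,.042); l=(W-[bx,by])@Rb*1e3; print("cover corners in box",l.round(1).tolist(),"ctr",l.mean(0).round(1))
for n,k,roi in(("scene","a",(245,225,415,375)),("top","b",(215,135,350,262))):
    im0=cv2.imread(f"pics/{n}0.png")[:,:,::-1].copy()
    for nm,lo,hi in(("tab",(24,120,90),(34,255,255)),("pot",(0,180,120),(5,255,255))):
        for im in(im0,d[k]):
            b=blobs(im,lo,hi,roi); print(n,nm,[np.round(cv2.minAreaRect(c)[0],1).tolist() for c in b[:1]])
st=robot.state(); print(st["ee_pos"],st["force"],st["t"])
if 25<l.mean(0)[1]<70 and abs(l.mean(0)[0]-20)<20: robot.sign_off(); print("signed off")
```

```text
cover corners in box [[-16.4, -1.8], [-23.9, 78.6], [65.2, 85.3], [67.8, 7.9]] ctr [23.2 42.5]
scene tab [[338.3, 259.4]]
scene tab [[337.8, 259.2]]
scene pot [[375.0, 279.5]]
scene pot [[375.0, 280.0]]
top tab [[295.6, 229.2]]
top tab []
top pot [[257.0, 237.5]]
top pot [[257.0, 237.0]]
[ 0.46820217 -0.01504004  0.19954533] [-0.34343003  0.31927398  0.26733106] 16.7083
the job is handed in; nothing more can be done
signed off
```

I pressed the tab fully in, pushed the freed cover by its rib onto the landing, and handed the job in at about 16.7 s, with the hand about 0.2 m up and clear. The sign-off gave no verdict.

- **Tab:** I pressed with closed fingers until it hit its stop, at z about 0.049 m and 22 N. The cover popped free. After release the tab was back at its original spot in the scene view, within 0.5 px. The arm hid it in the last top view, so that second check was not possible.
- **Cover:** By the scene camera, its centre ended at about (23, 42) mm in the box's frame, well inside the limits. It looks flat in the picture, but I did not measure its tilt. The push never went above about 3 N.
- **Bystanders:** The paint pot had moved by at most 0.5 px in both views. The near coach looked in place. I did not check the other things again, but the arm's path kept well away from them.
- **Disagreement:** The two cameras differed by about 2.4° and 4 mm on where the box lies. I used the average, and the tab press and rib push both worked with it.

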